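# Release and catch a box on the roller lane

### The job

Press the red release button of the sloping roller lane with one fingertip so that the spring shoves the small kraft box out, and trap the box with the other finger, standing in the lane beside the button, so that its front stops between the green marks on the rails before it rolls away. Finish while holding it like that, the button still pressed well down and the other finger still holding the box back. Do not lift the box off the lane, and leave the other things where they are.

Things in the scene. Friction and masses are not known exactly. Their poses are not given: they have to be found in the camera images.
- lane: Small roller lane fixed to the table, base 112 x 290 mm. Origin on the table under the lane's middle, level with the button; y = downhill, x = across, z up. Roller tops slope down along +y at 6 degrees: 40 mm above the table at y = 0, 30 mm at the open lower end (y = +91). Rails at x = +-29.5 to 33.5 mm rise 8 mm above the rollers, painted green from y = -30 to +18 mm: the marks for the box front.
- button_top (a point): Centre of the upper face of the red release button, moving with it; 48 mm from stop_point along lane -x, outside the rail. The face is 24 mm (lane x) by 30 mm (lane y), level, 64 mm above the table when up, 52 mm when fully down, then 12 mm above the roller tops beside it and 4 mm above the rail. It presses straight down.
- stop_point (a point): Point on the lane's centre line, on the roller tops, level with the button (lane x = 0, y = 0, 40 mm above the table). A fingertip of usual width standing here stops the box between the marks.
- gate (a point): Middle of the yellow gate plate (44 mm wide, 8 mm above the rollers) at roller-top height, lane y = -62 mm; it holds the box. Behind the box an orange spring pusher shoves it out over the first 22 mm once the gate drops; then it rolls on downhill at 0.1 to 0.4 m/s and is past the green marks within a second unless something stands in its way.
- release (a joint): Travel of the red button in m: 0 = up, 0.012 = fully down on its stop. Spring: about 2 N to start, 5.5 N fully down, plus up to 1 N of rubbing. The gate goes down with the button and frees the box at 0.007 to 0.008. It springs up when let go; at the end it must still be down by more than 0.008.
- box: Small closed kraft paper box, 52 mm (its x, across the lane) x 68 mm (its y, along the lane) x 36 mm high, about 160 g, loose. Origin at the centre of its underside; its y axis points down the lane. It starts behind the gate with its origin at lane y = -98 mm; its front is 34 mm downhill of the origin.
- tin: Bystander: round white tin, 62 mm across, 22 mm high, on the table; origin at the centre of its underside.
- spare_box: Bystander: another small kraft box, 50 x 66 x 46 mm, standing on the table outside the lane; origin at the centre of its underside.
- tape_measure_y: Bystander: yellow tape measure, 68 x 71 x 35 mm, on the table; origin under its middle.
- eraser_blue: Bystander: blue and white eraser, 20 x 42 x 13 mm, on the table; origin at the centre of its underside.

How it is judged:
By the outcome, as a careful person would: the job done as asked, in the order asked, and still so for the second after the job is handed in, while the arm keeps its last pose, push and grip.
It also fails if it takes over 29 s, if anything falls off the work surface, if the arm or the gripper's body presses on something with over 40 N, if the wrist force passes 120 N, or if a joint passes its speed limit or range.

### The arm

A 6-joint arm with a two-finger parallel gripper is mounted at the origin on a cart in front of the work surface, level with it; the furniture and walls round the work are solid. World frame = base frame: x ahead of the robot, y to its left, z up, the work surface at z = 0. Lengths are in m, angles in rad, forces in N, time in s.
With the tool pointing down it reaches from about 0.25 to 0.8 m from the base axis. Payload 3.9 kg.
Tool frame: the origin (TCP) lies between the finger pads; the fingertips stand 17 mm ahead of it and the grasp point (between the pads) lies 2 mm behind it (robot.tip_extent is the z of the fingertips in the tool frame, in m); z points along the fingers, y is the direction in which the jaws open and shut (so a half turn about z gives the same grasp; the last joint's range is limited). The gripper opens to 85 mm and grips with 20 to 120 N. Pads are 22 mm wide; open, the fingers measure 114 mm over their backs; the gripper's body (76 mm by 85 mm) begins 54 mm behind the grasp point. The pads swing forward as they close: fully open they stand 13 mm farther back than shut.
Start: joints at [-1.195, 0.26, -0.138, 1.173, 0, 1.571], TCP at [0.193, -0.488, 0.21] pointing down, gripper open.
Joint ranges: [-2.78, 2.78], [-0.83, 1.72], [-1.28, 1.37], [-1.9, 2.12], [-1.57, 1.48], [-3.14, 3.14]. Speed limits (rad/s): [2.57, 2.57, 3.14, 3.14, 3.14, 3.14].

### API

Orientations are given as a unit quaternion [x, y, z, w].
In Python, from rig import robot gives the robot as it stands.
- The arm moves only by the tool drive_tool, never from a script. Its argument "moves" is one flat list of numbers, 7 for each row, row after row: the shift along the tool's x, y, z in units of 40 mm (1.0 is 40 mm), then the turn, a rotation vector about the tool's x, y, z in units of 6 degrees (1.0 is 6 degrees), then the closure, from 0 (fully open) to 1 (shut). A call has 1 to 8 rows; each row is the pose to reach, as a shift and turn from the pose measured when the call began, along the tool's axes at that moment; what a row does not reach only later rows make up. A row lasts 1/12 s, in which the tool goes at most 41.7 mm and 7.16 degrees, less where a joint would pass 70% of its speed; a pose out of reach is approached as far as the arm can. A call with a gripper value outside its range is refused whole. The fingers move at their own pace and stop on an object; "newtons" is the grip in N (left out, the last holds). Time passes only in rows, so rows that repeat a pose let the fingers close. It gives the time, the measured TCP pose, the force and the opening at its end, in the units of the state.
- robot.state(): the state, without advancing time (a new reading comes with each control period).
- robot.read_camera(name): name is "scene" or "top" or "wrist"; returns a dict with "frame" (420x560x3 uint8, red, green, blue), "camera_matrix" (3x3 intrinsics, pixels), "world_from_camera" (4x4, takes a point from camera to world coordinates). Camera axes: x right, y down, z forward; pixel columns grow to the right and rows downward; lengths in m; the calibration is good to about 2 mm. A picture is of the moment at which its call begins. There is no depth.
- robot.sign_off(): hands the job in, once; it reports no verdict.
The state is a dict: "time": time; "qpos": joint angles; "joint_vel": joint speeds; "joint_efforts": joint torques, N m; "eef_pos": TCP position; "tcp_rot": TCP orientation; "ft_force": force on the tool from outside, world axes, zero at the start; "ft_torque": the same for the moment, N m; "gripper_width": finger opening in m.
Only numpy, scipy, OpenCV 4.12 (cv2) and the standard library are available. Lean on these libraries where they do the work, as an engineer would, in place of code of your own. Each camera call takes 0.05 s, during which the arm holds its last target. There are 200 camera calls.

## Working session

There is one attempt and no reset: what is moved stays moved. The work goes in short steps, Python scripts to look and compute and a tool call to move; the robot and the scene stay as the last step left them, time stands still between calls to the robot, and variables do not carry over. Pictures are saved under pics/ and viewed, on a budget of 10 in all, crops included, one or two more only if the job needs it, and the job is handed in when it is done.

Besides the shell and the picture viewer there is one more tool, called as name(argument=value, ...), one argument or row to a line, values as JSON. drive_tool: Moves the arm, as the interface text tells. Its arguments: {"type":"object","properties":{"moves":{"type":"array"},"newtons":{"type":"number"}},"required":["moves"]}

```bash
mkdir -p pics; cat > h.py <<'E'
import numpy as np, cv2
from rig import robot
def shot(n,f):
    d=robot.read_camera(n); cv2.imwrite('pics/'+f,d['frame'][...,::-1]); np.savez('pics/'+f[:-4]+'.npz',**{k:np.array(d[k]) for k in('frame','camera_matrix','world_from_camera')}); return d
def ray(d,u,v,z):
    r=d['world_from_camera'][:3,:3]@np.linalg.inv(d['camera_matrix'])@[u,v,1]; o=d['world_from_camera'][:3,3]
    return o+r*(z-o[2])/r[2]
E
python3 - <<'E'
from h import *
a=shot('top','t1.png');b=shot('scene','s1.png')
cv2.imwrite('pics/both1.png',cv2.resize(np.vstack([a['frame'],b['frame']])[...,::-1],(400,600))) 
print(robot.state(),robot.tip_extent); print(a['world_from_camera'],a['camera_matrix'],b['world_from_camera'])
E
```

```text
{'time': 0.1, 'qpos': array([-1.19500398e+00,  2.60612848e-01, -1.39240404e-01,  1.17267606e+00,
        2.58682265e-05,  1.57079814e+00]), 'joint_vel': array([ 0.00039646, -0.00162852,  0.00241415,  0.00051791,  0.00043039,
       -0.00211133]), 'joint_efforts': array([-9.07093818e-04, -4.06509018e+01,  2.54527634e+01,  1.00780503e-02,
       -5.89796355e-05,  6.30299695e-06]), 'eef_pos': array([ 0.1924542 , -0.48776738,  0.20965089]), 'tcp_rot': array([ 9.82399191e-01,  1.86791539e-01, -1.49148819e-04, -8.53658566e-04]), 'ft_force': array([-0.2107515 ,  0.01973068,  0.25526575]), 'ft_torque': array([-0.0281911 ,  0.00729651,  0.02234918]), 'gripper_width': 0.08565368505384002} 0.017
[[ 0.00907418 -0.98869029  0.14969694  0.41548319]
 [-0.99995471 -0.00854243  0.00419481 -0.005058  ]
 [-0.00286859 -0.14972822 -0.98872303  0.89436654]
 [ 0.          0.          0.          1.        ]] [[417.90931279   0.         279.12653358]
 [  0.         417.90931279 213.97458418]
 [  0.           0.           1.        ]] [[-0.84053921 -0.39144792  0.37451616  0.20624126]
 [-0.54137823  0.58129244 -0.60746087  0.50770646]
 [ 0.02008588 -0.71334958 -0.70052047  0.67001387]
 [ 0.          0.          0.          1.        ]]
```

View pics/t1.png

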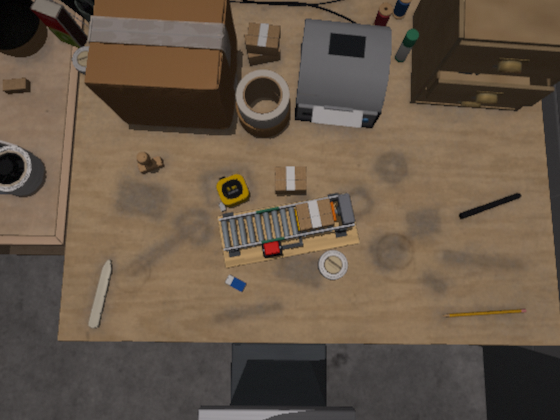

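View pics/s1.png

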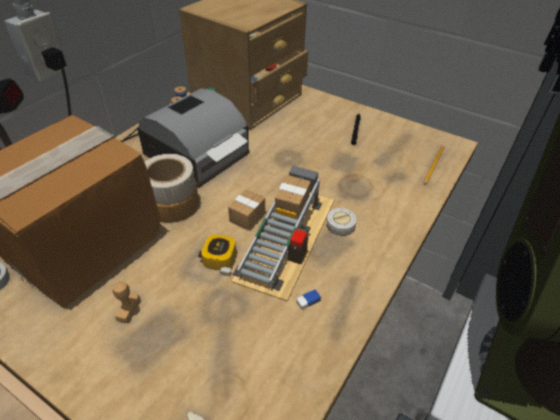

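The top view shows the lane across the picture, downhill to the left, with its button at about (272,249). The small box is at (315,213) at the upper end. The tin is at (333,265), the eraser at (236,284) and the spare box at (290,180). The scene view agrees, with the button at (298,240).

```bash
python3 - <<'E'
from h import *
A=np.load('pics/t1.npz');B=np.load('pics/s1.npz')
for d,x0,x1,y0,y1 in((A,215,365,185,270),(B,230,340,165,300)):
    im=d['frame'];hsv=cv2.cvtColor(im,cv2.COLOR_RGB2HSV)
    H,S,V=[hsv[...,i].astype(int) for i in range(3)]
    roi=np.zeros(H.shape,bool);roi[y0:y1,x0:x1]=1
    for n,m in(('red',((H<6)|(H>174))&(S>150)&(V>70)),('green',(H>60)&(H<90)&(S>80)&(V>40))):
        k,l,st,c=cv2.connectedComponentsWithStats((m&roi).astype(np.uint8))
        for i in range(1,k):
            if st[i,4]>6: print(n,st[i],c[i].round(1), 'V',np.percentile(V[l==i],[10,50,90]), ray(d,*c[i],.064 if n=='red' else .048).round(4))
c1=cv2.resize(A['frame'][180:275,210:370],None,fx=4.5,fy=4.5,interpolation=cv2.INTER_CUBIC)
cv2.imwrite('pics/c1.png',c1[...,::-1])
E
```

```text
red [263 241  17  14 185] [271.2 247.7] V [105. 172. 176.] [0.4734 0.0135 0.064 ]
green [257 207  22   7  49] [267. 210.] V [49.8 72.  89. ] [0.5516 0.0234 0.048 ]
green [262 238  22   6  48] [272.6 239.9] V [58.4 82.5 89.3] [0.4902 0.0112 0.048 ]
red [291 229  16  19 207] [298. 238.] V [ 95. 186. 210.] [0.4683 0.0176 0.064 ]
green [256 220  10  16  27] [260.6 227.6] V [ 82.4  98.  108.8] [0.5498 0.0218 0.048 ]
green [286 241   3   5   8] [287.4 243.2] V [ 97.7 108.  114. ] [0.4849 0.0272 0.048 ]
```

View pics/c1.png

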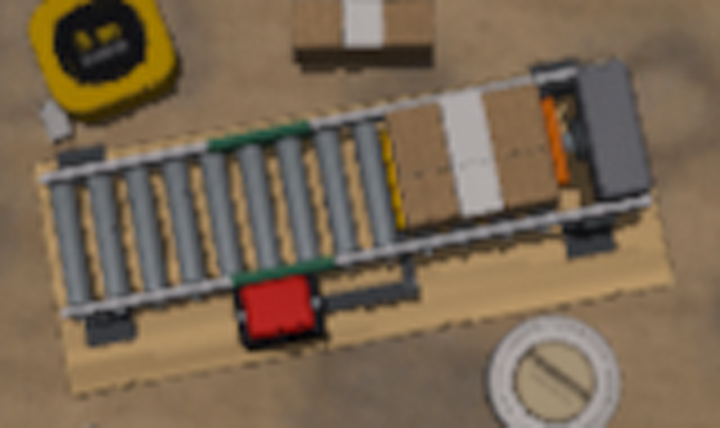

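The crop shows the rails sloping about 11° in the picture and the red button face at crop (280,308). The green marks are at (260,137) and (283,270), and the box is behind the yellow gate. The green marks are 62.6 mm apart (63 expected). The stop point worked out from them predicts the button within 1 mm of where it was measured, so I'll move now.

```bash
cat >> h.py <<'E'
from scipy.spatial.transform import Rotation as R
def rel(p,yaw_y):
    s=robot.state(); T=R.from_quat(s['tcp_rot']); a=np.radians(yaw_y)
    y=np.array([np.cos(a),np.sin(a),0]); z=np.array([0,0,-1.]); x=np.cross(y,z)
    G=R.from_matrix(np.c_[x,y,z])
    print('t',s['time'],'pos',s['eef_pos'].round(4),'w',s['gripper_width'],'F',s['ft_force'].round(2))
    print('rel',(T.inv().apply(np.array(p)-s['eef_pos'])/.04).round(3),((T.inv()*G).as_rotvec()/np.radians(6)).round(3))
E
python3 -c "
from h import *
rel([.4962,.0186,.15],11.2)"
```

```text
t 0.1 pos [ 0.1925 -0.4878  0.2097] w 0.08565368505384002 F [-0.21  0.02  0.26]
rel [11.71  -8.986  1.507] [-1.4000e-02 -1.2000e-02 -1.3278e+01]
```

drive_tool(
  moves=[11.7, -9, 0, 0, 0, -13.3, 0.6, 11.7, -9, 0, 0, 0, -13.3, 0.6, 11.7, -9, 0, 0, 0, -13.3, 0.6, 11.7, -9, 0, 0, 0, -13.3, 0.6, 11.7, -9, 0, 0, 0, -13.3, 0.6, 11.7, -9, 0, 0, 0, -13.3, 0.6, 11.7, -9, 0, 0, 0, -13.3, 0.6, 11.7, -9, 0, 0, 0, -13.3, 0.6],
)

```text
time: 0.77
eef_pos: [0.3639, -0.2002, 0.2102]
tcp_rot: [0.771, 0.637, 0.0, -0.001]
ft_force: [0.4, -0.8, 0.4]
gripper_width: 0.0344
```

```bash
python3 -c "
from h import *
rel([.4962,.0186,.15],11.2)"
```

```text
t 0.7667 pos [ 0.3639 -0.2002  0.2102] w 0.034425917616836436 F [ 0.43 -0.81  0.45]
rel [5.993 2.221 1.511] [-0.004 -0.013 -3.674]
```

drive_tool(
  moves=[6, 2.2, 0.5, 0, 0, -3.67, 0.6, 6, 2.2, 0.5, 0, 0, -3.67, 0.6, 6, 2.2, 1, 0, 0, -3.67, 0.6, 6, 2.2, 1, 0, 0, -3.67, 0.6, 6, 2.2, 1.5, 0, 0, -3.67, 0.6, 6, 2.2, 1.5, 0, 0, -3.67, 0.6, 6, 2.2, 1.5, 0, 0, -3.67, 0.6, 6, 2.2, 1.5, 0, 0, -3.67, 0.6],
)

```text
time: 1.43
eef_pos: [0.4958, 0.0221, 0.1482]
tcp_rot: [0.633, 0.774, -0.0, -0.002]
ft_force: [-0.5, 0.3, -0.5]
gripper_width: 0.0339
```

```bash
python3 - <<'E'
from h import *
rel([.4962,.0186,.1],11.2)
d=shot('wrist','w1.png'); print(d['world_from_camera'].round(3))
def pix(d,p):
    q=np.linalg.inv(d['world_from_camera'])@np.r_[p,1]; u=d['camera_matrix']@q[:3]; return u[:2]/u[2]
s=np.array([.5197,.0232,.04]);lx=np.array([.981,.194,0]);ly=np.array([-.194,.981,0])
im=d['frame'][...,::-1].copy()
for n,p in(('stop',s),('btn',s-.048*lx+[0,0,.024]),('gate',s-.062*ly+[0,0,.0065]),('gl',s-.0315*lx-.006*ly+[0,0,.0087]),('gr',s+.0315*lx-.006*ly+[0,0,.0087])):
    q=pix(d,p);print(n,q.round(1));cv2.circle(im,tuple(int(v) for v in q),4,(255,0,255),1)
cv2.imwrite('pics/w1o.png',im)
E
```

```text
t 1.4333 pos [0.4958 0.0221 0.1482] w 0.03394345295531737 F [-0.51  0.33 -0.55]
rel [-0.092 -0.004  1.204] [-0.025 -0.028  0.042]
[[ 0.98   0.19   0.061  0.48 ]
 [ 0.199 -0.93  -0.31   0.104]
 [-0.002  0.315 -0.949  0.312]
 [ 0.     0.     0.     1.   ]]
stop [303.9 204.7]
btn [252.1 212.5]
gate [302.5 264.9]
gl [271.1 213.3]
gr [337.7 213.7]
```

View pics/w1o.png

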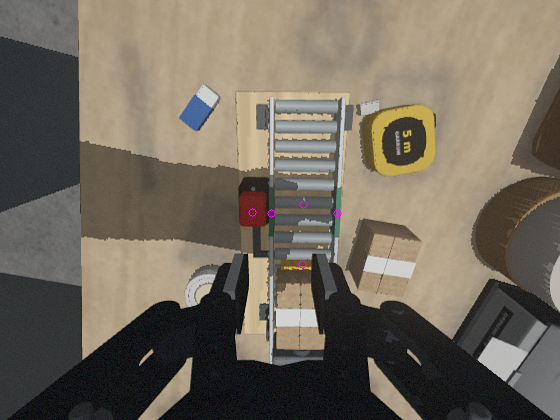

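The predicted points land on the button (252,212), the gate (302,265) and the rail marks (271,213) and (338,214), so the pose is confirmed. Next I descend to just above the button.

drive_tool(
  moves=[-0.09, 0, 0.7, 0, 0, 0, 0.6, -0.09, 0, 1.3, 0, 0, 0, 0.6, -0.09, 0, 1.45, 0, 0, 0, 0.6, -0.09, 0, 1.45, 0, 0, 0, 0.6, -0.09, 0, 1.45, 0, 0, 0, 0.6],
)

```text
time: 1.9
eef_pos: [0.4952, 0.0162, 0.0917]
tcp_rot: [0.634, 0.773, -0.001, -0.002]
ft_force: [-0.3, 0.5, -0.1]
gripper_width: 0.0342
```

```bash
python3 - <<'E'
from h import *
rel([.4962,.0186,.066],11.2)
d=shot('scene','s2.png')
cv2.imwrite('pics/s2c.png',cv2.resize(d['frame'][140:310,190:370],None,fx=3.3,fy=3.3,interpolation=cv2.INTER_CUBIC)[...,::-1])
E
```

```text
t 1.9 pos [0.4952 0.0162 0.0917] w 0.034176045528480456 F [-0.3   0.51 -0.14]
rel [0.054 0.039 0.642] [-0.032 -0.015  0.015]
```

View pics/s2c.png

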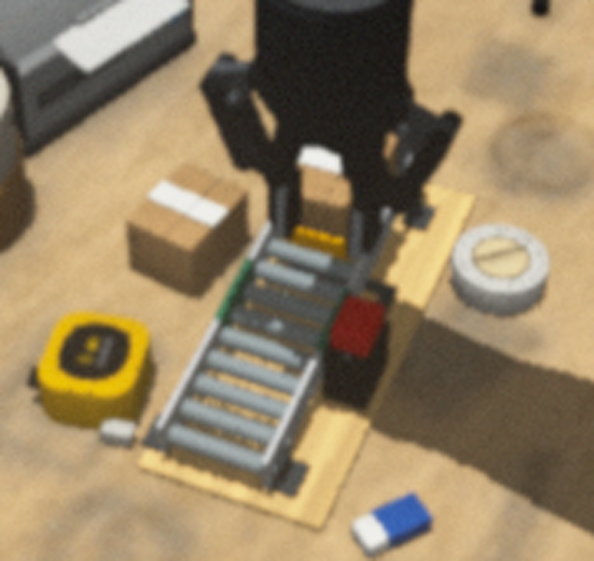

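```bash
python3 - <<'E'
from h import *
def pix(d,p):
    q=np.linalg.inv(d['world_from_camera'])@np.r_[p,1]; u=d['camera_matrix']@q[:3]; return u[:2]/u[2]
d=np.load('pics/s2.npz'); w=np.load('pics/w1.npz')
lx=np.array([.981,.194,0])
for name,D,c in(('s2',d,np.array([.4952,.0162,.0917])),('w1',w,np.array([.4958,.0221,.1482]))):
  for k in(-.024,.024):
    for dz in (-.017,0,.03): 
        q=pix(D,c+k*lx+[0,0,dz]); print(name,k,dz,((q-[190,140])*3.3 if name=='s2' else q).round(0))
im=d['frame'][140:310,190:370].astype(float)
im=255*(np.clip(im/255,0,1)**.45)
im=cv2.resize(im.astype(np.uint8)[30:130,50:150],None,fx=6,fy=6,interpolation=cv2.INTER_CUBIC)
cv2.imwrite('pics/s2d.png',im[...,::-1])
E
```

```text
s2 -0.024 -0.017 [358. 301.]
s2 -0.024 0 [359. 280.]
s2 -0.024 0.03 [362. 242.]
s2 0.024 -0.017 [278. 278.]
s2 0.024 0 [279. 257.]
s2 0.024 0.03 [279. 218.]
w1 -0.024 -0.017 [243. 241.]
w1 -0.024 0 [240. 252.]
w1 -0.024 0.03 [233. 279.]
w1 0.024 -0.017 [315. 241.]
w1 0.024 0 [318. 253.]
w1 0.024 0.03 [325. 279.]
```

View pics/s2d.png

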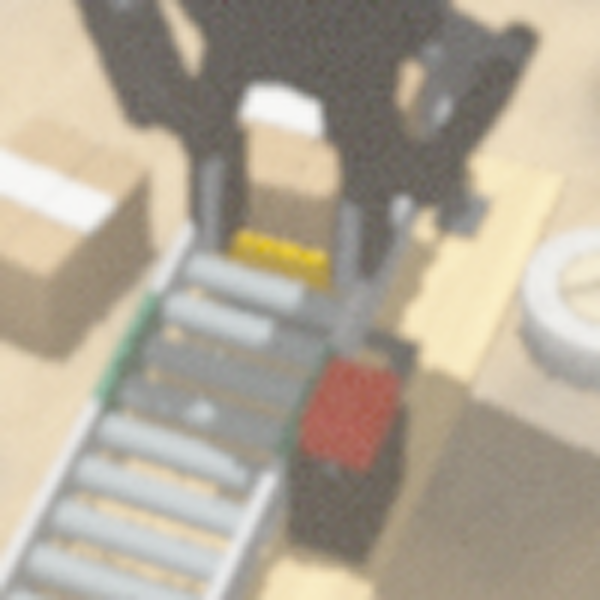

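The scene crop shows the fingertips at about (210,250) and (365,275), higher than the projected tips. I'll check this with the wrist and top views together.

```bash
python3 - <<'E'
from h import *
def pix(d,p):
    q=np.linalg.inv(d['world_from_camera'])@np.r_[p,1]; u=d['camera_matrix']@q[:3]; return u[:2]/u[2]
w=shot('wrist','w2.png');t=shot('top','t2.png')
s=robot.state();print(s['time'],s['eef_pos'],w['world_from_camera'].round(3))
def prep(D,x,y,W,f):
    im=(255*(D['frame'][y:y+W,x:x+W]/255.)**.5).astype(np.uint8)
    im=cv2.resize(im,None,fx=f,fy=f,interpolation=cv2.INTER_CUBIC)
    return im
T=R.from_quat(s['tcp_rot'])
A=prep(w,180,150,200,2.);B=prep(t,220,180,100,4.)
for sx in(-.011,.011):
  for k in(-1,1):
    for yy in(.017,.0315):
      p=s['eef_pos']+T.apply([sx,k*yy,.017])
      for im,D,x,y,f in((A,w,180,150,2),(B,t,220,180,4)):
        q=(pix(D,p)-[x,y])*f; cv2.circle(im,tuple(int(v) for v in q),3,(255,0,255),-1)
cv2.imwrite('pics/wt2.png',np.hstack([A,B])[...,::-1])
E
```

```text
2.05 [0.49671629 0.0166037  0.09264165] [[ 0.98   0.187  0.061  0.48 ]
 [ 0.197 -0.93  -0.311  0.098]
 [-0.001  0.317 -0.948  0.256]
 [ 0.     0.     0.     1.   ]]
```

View pics/wt2.png

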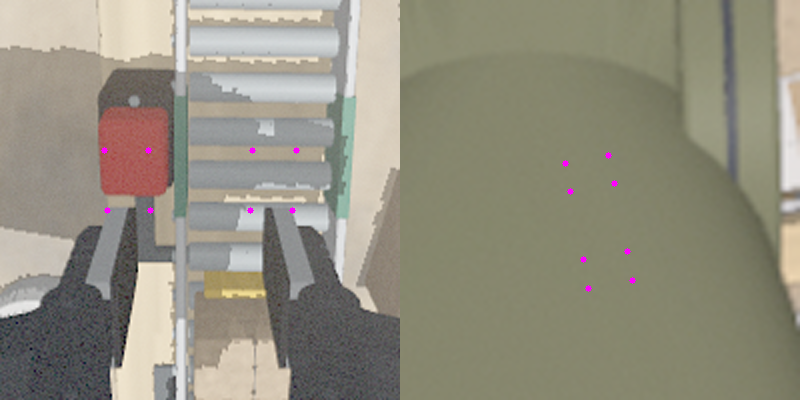

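The wrist crop shows the tips' front edge at row 208, with the inner edges at columns 135 and 265. The prediction was row 150, columns 149 and 251. The top view is blocked by the arm. I'll triangulate the tips from the wrist and scene views.

```bash
python3 - <<'E'
from h import *
w=np.load('pics/w2.npz');s=np.load('pics/s2.npz')
e=np.array([.4962,.0164,.0922]);lx=np.array([.981,.194,0]);ly=np.array([-.194,.981,0])
P=[d['camera_matrix']@np.linalg.inv(d['world_from_camera'])[:3] for d in(w,s)]
for n,a,b in(('btn',(247.5,254),(296,213)),('lane',(312.5,254),(276.7,211.3))):
    X=cv2.triangulatePoints(*P,np.array(a,float),np.array(b,float)).ravel();X=X[:3]/X[3]
    r=X-e;print(n,X.round(4),'lane x,y,z from TCP',(r@lx).round(4),(r@ly).round(4),r[2].round(4))
    for p,q in zip(P,(a,b)):
        u=p@np.r_[X,1];print((u[:2]/u[2]).round(1),q)
print(w['camera_matrix'][0,0])
E
```

```text
btn [0.4745 0.0251 0.1295] lane x,y,z from TCP -0.0196 0.0127 0.0373
[238.4 263.8] (247.5, 254)
[294.6 213.9] (296, 213)
lane [0.5079 0.0326 0.1234] lane x,y,z from TCP 0.0147 0.0136 0.0312
[308.4 256.3] (312.5, 254)
[276.1 211.4] (276.7, 211.3)
294.35437906477864
```

The lateral tip position agrees: ±17 mm across, and the front edge 13 mm ahead. The height is doubtful, so I'll descend by feel.

drive_tool(
  moves=[0.05, 0, 0.15, 0, 0, 0, 0.6, 0.05, 0, 0.3, 0, 0, 0, 0.6, 0.05, 0, 0.3, 0, 0, 0, 0.6],
)

```text
time: 2.3
eef_pos: [0.4958, 0.0186, 0.0799]
tcp_rot: [0.634, 0.773, -0.0, -0.001]
ft_force: [-0.3, -1.0, -1.0]
gripper_width: 0.0341
```

drive_tool(
  moves=[0, 0, 0.08, 0, 0, 0, 0.6, 0, 0, 0.15, 0, 0, 0, 0.6, 0, 0, 0.15, 0, 0, 0, 0.6],
)

```text
time: 2.55
eef_pos: [0.4951, 0.0187, 0.0732]
tcp_rot: [0.634, 0.774, -0.0, -0.001]
ft_force: [-0.2, -0.1, -0.4]
gripper_width: 0.0341
```

```bash
python3 - <<'E'
from h import *
w=shot('wrist','w3.png');s=shot('scene','s3.png')
rel([.4962,.0186,.066],11.2)
A=cv2.resize((255*(w['frame'][150:350,180:380]/255.)**.5).astype(np.uint8),(400,400))
B=cv2.resize((255*(s['frame'][170:270,240:340]/255.)**.5).astype(np.uint8),(400,400),interpolation=cv2.INTER_CUBIC)
cv2.imwrite('pics/ws3.png',np.hstack([A,B])[...,::-1])
E
```

```text
t 2.65 pos [0.4955 0.0187 0.0737] w 0.03399278293892272 F [-0.37 -0.24  0.75]
rel [-0.005  0.017  0.192] [-0.016 -0.013  0.023]
```

View pics/ws3.png

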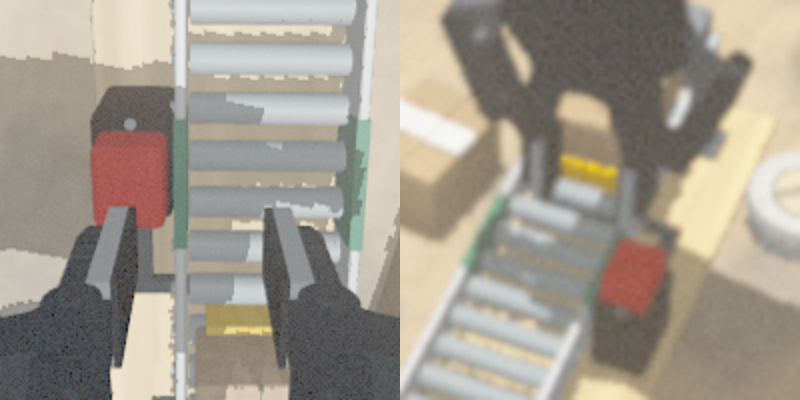

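The button is still untouched. The wrist view shows the tip edges still at row 208. In the scene view the tips are at (625,233) and (540,200) of the crop. I'll triangulate again with this settled pair.

```bash
python3 - <<'E'
from h import *
w=np.load('pics/w3.npz');s=np.load('pics/s3.npz')
e=np.array([.4955,.0187,.0737]);lx=np.array([.981,.194,0]);ly=np.array([-.194,.981,0])
P=[d['camera_matrix']@np.linalg.inv(d['world_from_camera'])[:3] for d in(w,s)]
for n,a,b in(('btn',(247.5,254),(295,228)),('lane',(312.5,254),(277,220))):
    X=cv2.triangulatePoints(*P,np.array(a,float),np.array(b,float)).ravel();X=X[:3]/X[3]
    r=X-e;print(n,X.round(4),'from TCP',(r@lx).round(4),(r@ly).round(4),r[2].round(4),[((p@np.r_[X,1])[:2]/(p@np.r_[X,1])[2]).round(1) for p in P])
for k in(-.017,.017):
  for dy in(.011,0,-.011):
    p=e+k*lx+dy*ly+[0,0,-.017]; print(k,dy,[((q@np.r_[p,1])[:2]/(q@np.r_[p,1])[2]).round(1) for q in P])
E
```

```text
btn [0.4756 0.0196 0.0877] from TCP -0.0193 0.0047 0.014 [array([245.4, 256.5]), array([294.6, 228.3])]
lane [0.5067 0.0337 0.103 ] from TCP 0.0139 0.0126 0.0293 [array([307. , 257.2]), array([276.2, 220.1])]
-0.017 0.011 [array([253.9, 225.7]), array([291.6, 241.6])]
-0.017 0 [array([254.3, 241. ]), array([293.6, 237.6])]
-0.017 -0.011 [array([254.7, 255.7]), array([295.6, 233.6])]
0.017 0.011 [array([305.7, 225.9]), array([274.7, 236.5])]
0.017 0 [array([305.2, 241.2]), array([276.8, 232.5])]
0.017 -0.011 [array([304.6, 255.9]), array([279. , 228.6])]
```

drive_tool(
  moves=[0, 0, 0.08, 0, 0, 0, 0.6, 0, 0, 0.15, 0, 0, 0, 0.6, 0, 0, 0.15, 0, 0, 0, 0.6],
)

```text
time: 2.9
eef_pos: [0.4951, 0.0187, 0.0671]
tcp_rot: [0.634, 0.774, -0.001, -0.001]
ft_force: [-0.4, 0.1, 0.1]
gripper_width: 0.034
```

drive_tool(
  moves=[0, 0, 0.08, 0, 0, 0, 0.6, 0, 0, 0.15, 0, 0, 0, 0.6, 0, 0, 0.2, 0, 0, 0, 0.6, 0, 0, 0.2, 0, 0, 0, 0.6],
)

```text
time: 3.23
eef_pos: [0.4946, 0.0187, 0.0585]
tcp_rot: [0.634, 0.774, -0.001, -0.002]
ft_force: [0.6, -0.7, -0.1]
gripper_width: 0.0342
```

```bash
python3 - <<'E'
from h import *
w=shot('wrist','w4.png');s=shot('scene','s4.png')
rel([.4962,.0186,.05],11.2)
A=cv2.resize((255*(w['frame'][150:350,180:380]/255.)**.5).astype(np.uint8),(400,400))
B=cv2.resize((255*(s['frame'][170:270,240:340]/255.)**.5).astype(np.uint8),(400,400),interpolation=cv2.INTER_CUBIC)
cv2.imwrite('pics/ws4.png',np.hstack([A,B])[...,::-1])
E
```

```text
t 3.3333 pos [0.4949 0.0186 0.0589] w 0.03423815824492878 F [ 0.2  -0.28  0.78]
rel [-0.008  0.032  0.224] [-0.028 -0.015  0.024]
```

View pics/ws4.png

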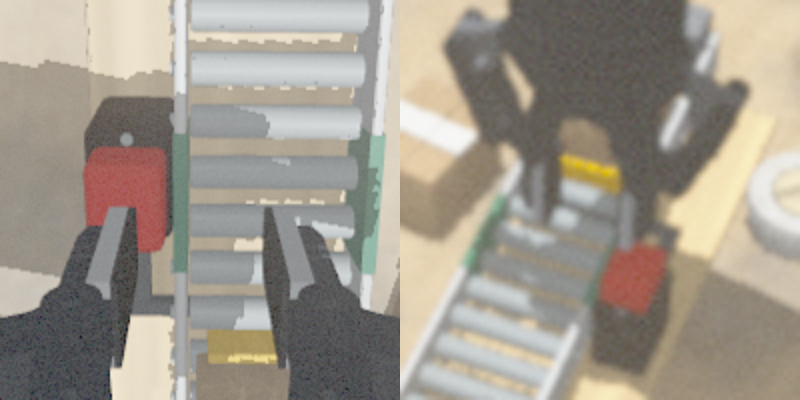

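In the wrist view the tip (118,208) now overlaps the button's uphill part, and the scene view agrees. The tips are therefore about 20 mm above the TCP, higher than the stated geometry. The lateral position is sound, so I keep going down by feel.

drive_tool(
  moves=[0, 0.03, 0.08, 0, 0, 0, 0.6, 0, 0.03, 0.15, 0, 0, 0, 0.6, 0, 0.03, 0.2, 0, 0, 0, 0.6, 0, 0.03, 0.2, 0, 0, 0, 0.6],
)

```text
time: 3.67
eef_pos: [0.4957, 0.0189, 0.0504]
tcp_rot: [0.634, 0.774, -0.001, -0.002]
ft_force: [0.6, 0.1, -0.1]
gripper_width: 0.034
```

drive_tool(
  moves=[0, 0, 0.06, 0, 0, 0, 0.6, 0, 0, 0.1, 0, 0, 0, 0.6, 0, 0, 0.1, 0, 0, 0, 0.6],
)

```text
time: 3.92
eef_pos: [0.4952, 0.0189, 0.046]
tcp_rot: [0.634, 0.774, -0.001, -0.002]
ft_force: [-0.5, -0.1, -0.2]
gripper_width: 0.0345
```

```bash
python3 - <<'E'
from h import *
w=shot('wrist','w5.png');s=shot('scene','s5.png')
rel([.4962,.0186,.04],11.2)
A=cv2.resize((255*(w['frame'][150:350,180:380]/255.)**.5).astype(np.uint8),(400,400))
B=cv2.resize((255*(s['frame'][170:270,240:340]/255.)**.5).astype(np.uint8),(400,400),interpolation=cv2.INTER_CUBIC)
cv2.imwrite('pics/ws5.png',np.hstack([A,B])[...,::-1])
E
```

```text
t 4.0167 pos [0.4955 0.0189 0.0463] w 0.03415994332824257 F [-0.1  -0.31 -0.13]
rel [-0.011  0.016  0.157] [-0.039 -0.017  0.024]
```

View pics/ws5.png

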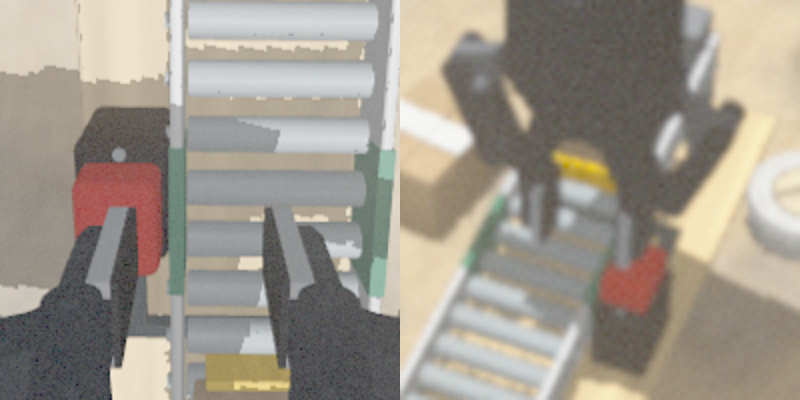

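The scene crop shows the button fingertip at (620,265), almost on the button face. The lane finger is at (540,235) inside the rails. More than 40 mm of free finger remains below the knuckles, so the 36 mm box fits under them.

drive_tool(
  moves=[0, 0.02, 0.06, 0, 0, 0, 0.6, 0, 0.02, 0.1, 0, 0, 0, 0.6, 0, 0.02, 0.1, 0, 0, 0, 0.6],
)

```text
time: 4.27
eef_pos: [0.4966, 0.0191, 0.0422]
tcp_rot: [0.634, 0.774, -0.001, -0.002]
ft_force: [0.5, 0.6, -0.4]
gripper_width: 0.0341
```

drive_tool(
  moves=[0, 0, 0.06, 0, 0, 0, 0.6, 0, 0, 0.1, 0, 0, 0, 0.6, 0, 0, 0.1, 0, 0, 0, 0.6],
)

```text
time: 4.52
eef_pos: [0.4967, 0.019, 0.0382]
tcp_rot: [0.634, 0.774, -0.001, -0.002]
ft_force: [-0.8, 0.2, 2.6]
gripper_width: 0.0342
```

Contact: 2.6 N at TCP z = 0.038. Now I press fully down.

drive_tool(
  moves=[0, 0, 0.1, 0, 0, 0, 0.6, 0, 0, 0.2, 0, 0, 0, 0.6, 0, 0, 0.27, 0, 0, 0, 0.6, 0, 0, 0.27, 0, 0, 0, 0.6],
)

```text
time: 4.85
eef_pos: [0.4969, 0.019, 0.0298]
tcp_rot: [0.634, 0.774, -0.001, -0.001]
ft_force: [-5.4, -0.3, 26.1]
gripper_width: 0.0343
```

```bash
python3 - <<'E'
from h import *
rel([.4962,.0186,.026],11.2)
E
```

```text
t 4.85 pos [0.4969 0.019  0.0298] w 0.034290912765333505 F [-5.41 -0.32 26.06]
rel [-0.006 -0.019  0.096] [-0.022 -0.011  0.024]
```

```bash
python3 - <<'E'
from h import *
w=shot('wrist','w6.png');s=shot('scene','s6.png')
rel([.4962,.0186,.03],11.2)
A=cv2.resize((255*(w['frame'][150:350,180:380]/255.)**.5).astype(np.uint8),(400,400))
B=cv2.resize((255*(s['frame'][170:270,240:340]/255.)**.5).astype(np.uint8),(400,400),interpolation=cv2.INTER_CUBIC)
cv2.imwrite('pics/ws6.png',np.hstack([A,B])[...,::-1])
E
```

```text
t 4.95 pos [0.4969 0.019  0.0298] w 0.03412235167447546 F [-5.73 -0.53 25.55]
rel [-0.006 -0.02  -0.004] [-0.019 -0.011  0.023]
```

View pics/ws6.png

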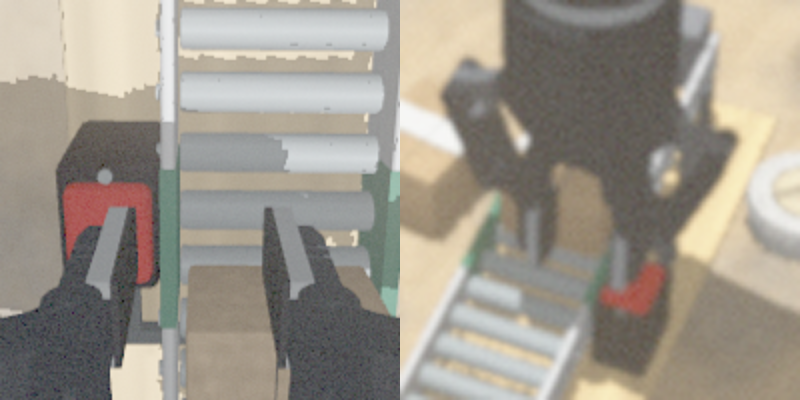

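The box has been released and sits against the lane finger, with its front top edge at row 265 of the wrist crop. The button is flush with its housing. I'll measure the box front and check that it is at rest.

```bash
python3 - <<'E'
from h import *
w=np.load('pics/w6.npz'); s=np.array([.5197,.0232,0]);lx=np.array([.981,.194,0]);ly=np.array([-.194,.981,0])
for c in((195,266),(240,266)):
    X=ray(w,180+c[0]/2,150+c[1]/2,.078); print((X-s)@lx,(X-s)@ly)
w2=shot('wrist','w7.png')
print(cv2.absdiff(w['frame'],w2['frame'])[270:350,275:310].mean(), cv2.absdiff(w['frame'],w2['frame'])[150:230,275:310].mean())
rel([.4962,.0186,.03],11.2)
E
```

```text
-0.023703648802942918 0.009499078736262604
-0.013571178063993434 0.00954619529379162
2.646904761904762 1.9047619047619047
t 5.0 pos [0.4969 0.019  0.0298] w 0.03425440550642468 F [-6.47 -0.53 25.76]
rel [-0.006 -0.02  -0.004] [-0.019 -0.01   0.024]
```

The wrist scale looks off: the rail spacing suggests the camera is higher than it reports. I'll re-reference this picture to the green mark ends, whose positions are known, then measure the box front again.

```bash
python3 - <<'E'
from h import *
from scipy.optimize import least_squares
w=np.load('pics/w6.npz');hsv=cv2.cvtColor(w['frame'],cv2.COLOR_RGB2HSV)
g=(hsv[...,0]>55)&(hsv[...,0]<95)&(hsv[...,1]>60)
k,l,st,c=cv2.connectedComponentsWithStats(g.astype(np.uint8))
for i in range(1,k):
    if st[i,4]>60: print('green',st[i],c[i].round(1))
s=np.array([.5197,.0232,0]);lx=np.array([.981,.194,0]);ly=np.array([-.194,.981,0])
W=w['world_from_camera'];K=w['camera_matrix']
P=lambda x,y,h:s+x*lx+y*ly+[0,0,.04-y*np.tan(.1047)+h]
def pix(p,t):
    q=W[:3,:3].T@(p-W[:3,3]-t);u=K@q;return u[:2]/u[2]
obs=[(P(-.0315,.018,.008),(265,235)),(P(-.0315,-.030,.008),(264,312.5)),(P(.0315,.018,.008),(371,230))]
r=least_squares(lambda t:np.concatenate([pix(p,t)-q for p,q in obs]),np.zeros(3));print('offset',r.x.round(4),'res',r.fun.round(1))
d=dict(world_from_camera=W.copy(),camera_matrix=K);d['world_from_camera'][:3,3]+=r.x
for h in(.036,.0):
  for c in((195,266),(240,266)):
    X=ray(d,180+c[0]/2,150+c[1]/2,.041+h);print(h,((X-s)@lx).round(4),((X-s)@ly).round(4))
for side in(247.5,312.5):
    X=ray(d,side,254,.053);print('tip front',((X-s)@lx).round(4),((X-s)@ly).round(4))
E
```

```text
green [258 234  12  80 769] [264.4 272.4]
green [360 235  24  74 643] [374.9 271.4]
offset [0.0004 0.0021 0.0087] res [-1.8 -1.3 -0.1 -3.   1.9  4.1]
0.036 -0.023 0.0053
0.036 -0.012 0.0053
0.0 -0.0233 -0.0179
0.0 -0.0091 -0.0178
tip front -0.0401 0.0086
tip front -0.0035 0.0087
```

The box's lower front edge (crop row 266) comes out at lane y ≈ −18 mm. The finger's uphill face is at about −13 mm, so the box rests on the finger between the marks. The 25 N steady push, far above the 6.5 N spring, shows the button is on its stop. I'll hand it in.

```bash
python3 - <<'E'
from h import *
s=robot.state();print(s['time'],s['eef_pos'],s['ft_force'],s['gripper_width']);robot.sign_off()
E
```

```text
5.0 [0.49693867 0.01898206 0.02983174] [-6.47077906 -0.53453516 25.76479299] 0.03425440550642468
the job is handed in; nothing more can be done
```

I pressed the red button down with one fingertip, and the other finger, standing in the lane beside it, caught the box between the green marks. I handed the job in at 5.0 s with that pose and push still held.

**Last checks**
- **Box:** it was at rest against the lane finger over the last two pictures. Its lower front edge measured about lane y = −18 mm, and the marks run from −30 to +18 mm.
- **Button:** the push held steady at about 26 N, far above the 6.5 N spring and rubbing, and the button looked flush with its housing. I take it to be on its stop. I did not measure its travel directly: the tool went down 8.4 mm after the first reading that showed contact.
- **Bystanders:** I did not measure them again, but nothing in the moves came near them.

**What disagreed**
- **Fingertip height:** contact came about 40 mm lower in TCP height than the stated fingertip length predicts, so I made the descent by feel.
- **Wrist camera:** its scale was also off at close range, by about 9 mm in camera height, so I re-fitted the last picture to the green marks with 2–4 pixels of error. The box position is good to roughly 5 mm, which still lies inside the marks.
- **First box reading:** this put the front at +9.5 mm because I had taken the lower front edge for the upper one. The −18 mm figure replaces it.

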